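# Move the battery pack from charger to airbrush compressor

### The arm

A 6-joint arm with a two-finger parallel gripper is mounted at the origin on the work surface. World frame = base frame: x ahead of the robot, y to its left, z up, the work surface at z = 0. Lengths are in mm, angles in rad, forces in N, time in s.
With the tool pointing down it reaches from about 350 to 975 mm from the base axis. Payload 4.9 kg.
Tool frame: the origin (TCP) lies at the very end of the fingers, on their centre line; the grasp point (between the pads) lies 19 mm behind it; z points along the fingers, y is the line along which they close (so a half turn about z gives the same grasp; the last joint's range is limited). The gripper opens to 85 mm and grips with 20 to 120 N. Pads are 22 mm wide; open, the fingers measure 114 mm over their backs; the gripper's body (76 mm by 85 mm) begins 54 mm behind the grasp point. The pads swing forward as they close: fully open they stand 13 mm farther back than shut.
Start: joints at [1.074, 0.053, 1.613, -0, 1.476, -0.119], TCP at [230.536, 580.908, 231.304] pointing down, gripper open.
Joint ranges: [-3.01, 3.01], [-1.01, 2.22], [0.06, 2.58], [-1.02, 4.17], [0.09, 2.62], [-3.14, 3.14]. Speed limits (rad/s): [2.57, 2.57, 3.14, 3.14, 3.14, 3.14].

### API

Orientations are given as [roll, pitch, yaw] about the fixed x, y, z axes, in that order (R = Rz(yaw) Ry(pitch) Rx(roll)).
In Python, from workcell import manip gives the robot as it stands.
- The arm moves only by the tool apply_moves, never from a script. Its argument "steps" is a list of rows, each a list of 3 entries, a list of its own where there are three numbers: the turn, a rotation vector about the world's x, y, z in rad, then the shift along the world's x, y, z in m, then the finger opening in m, from 0 to 0.0854. A call has 1 to 10 rows; each row shifts and turns the commanded pose from where the row before left it; what a row does not reach is not made up. A row lasts 1/8 s, in which the tool goes at most 62.5 mm and 10.7 degrees, less where a joint would pass 70% of its speed; a pose out of reach is approached as far as the arm can. A call is refused whole if a number of a shift passes 0.0625 or a number of a turn 0.188, either way. A call with a gripper value outside its range is refused whole. The fingers move at their own pace and stop on an object; "grip_force" is the grip in N (left out, the last holds). Time passes only in rows, so rows that do not move let the fingers close. It gives the time, the measured TCP pose, the force, the opening and the grip force at its end, in the units of the state.
- manip.read_state(): the state, without advancing time (a new reading comes with each control period).
- manip.read_camera(name): name is "side" or "top" or "wrist"; returns a dict with "img" (400x640x3 uint8, blue, green, red), "z_map" (400x640 float32, mm along the optical axis (not along the pixel's ray), 0 where there is no reading), "mtx" (3x3 intrinsics, pixels), "cam_to_world" (4x4, takes a point from camera to world coordinates). Camera axes: x right, y down, z forward; pixel columns grow to the right and rows downward; lengths in mm; the calibration is good to about 2 mm. A picture is of the moment at which its call begins.
- manip.finish_job(): hands the job in; it is judged then, once.
Trained networks look in the newest picture that a camera, given by its name, has taken for a name from the list of things; names that differ only in an ending like _2 or _b are one class to them, and where a whole thing is asked for, a point or a joint stands for the part that bears it (a point fixed in the world has none). Each returns a list of dicts, best first, with "conf" (0 to 1); they miss things now and then, are a little off and sometimes report something else, mostly with a low value. They report only what shows in the picture. A call takes as long as a camera call. They do not tell look-alikes from the thing itself.
- manip.trace(camera, query): "pixels" (400x640 bool, what is visible of it) and "bbox" ([left, top, right, bottom] in pixels, round what is visible of it).
The state is a dict: "clock": time; "joint_pos": joint angles; "qd": joint speeds; "tau": joint torques, N m; "eef_pos": TCP position; "tcp_rot": TCP orientation; "wrist_force": force on the tool from outside, world axes, zero at the start; "ft_torque": the same for the moment, N m; "gripper_width": finger opening in mm; "grasp_force": force on a finger pad.
Only numpy, scipy, OpenCV 4.12 (cv2) and the standard library are available. Lean on these libraries where they do the work, as an engineer would, in place of code of your own. Each camera call takes 0.05 s, during which the arm holds its last target. There are 200 camera calls.

### The job

The airbrush compressor needs its battery: press down the charger's spring catch so that the pack pops loose, slide the pack off the charger and slide it onto the compressor's rail until it is fully home and the catch has clicked up behind its tail. Work gently, without forcing the pack or leaning hard on either dock, leave the other things on the bench where they are, and let go at the end.

Things in the scene. Friction and masses are not known exactly. Their poses are not given: they have to be found in the camera images.
- pack: The battery pack, 0.3 to 0.5 kg, a black block 76 mm long (x), 46 mm wide (y), 50 mm high, with a 4 mm thick flange along the foot of both long sides (68 mm long, 64 mm wide over both). Origin: centre of its underside; z up. Same end for end. Starts latched on the charger's rail. Grip it across its width, pads 13 mm or more above its underside (clear of the lips). Drawn off, it may pitch in the grip.
- charger: The charger: a fixed dock rail 220 x 92 mm in front of a flat 60 mm high slotted slab housing that begins at x = 95 mm. Origin at table level under the centre of a seated pack; x = the way a pack slides on, along the rail, away from the robot; y across the rail, z up. The rail floor is 22 mm above the table. A seated pack's origin is at x = 0, y = 0, z = 22 mm.
- charger_mouth (a point): Where the charger's rail guides begin: x = -30 mm, middle, on the rail floor. From here to x = +40 guides stand at y = +-33.2 mm (flared wider from x = -60) with lips over the pack's flanges: underside 5.5 mm, top 9 mm above the rail floor (raised to 11 mm top at the tips, x = -42), inner edges at y = +-26. A pack centred at x below -80 mm is clear of the lips and can be lifted.
- charger_pad (a point): Middle of the ribbed press pad of the charger's catch, on its top: x = -85 mm, 20 mm above the table (2 mm below the rail floor). The pad is steel, 57 mm long, 36 mm wide, level, in a 50 mm wide slot between two apron strips (y = 25 to 46 either side, x = -125 to -40, level with the rail floor).
- charger_catch (a joint): How far the charger's sprung catch is down, m: 0 up, 0.008 fully down; 0.006 frees the pack. Beyond the pad a ramp rises to a tooth 6 mm above the rail floor, upright face at x = -38.5 mm behind the pack's tail. It takes 2 to 7 N. Then a spring pops the pack back about 14 mm, over the tooth: the catch can be let go and the pack drawn back.
- compressor: The airbrush compressor: the same fixed dock rail, before a low housing with a finned round motor lying across it (95 mm high) that begins at x = 95 mm. Same origin, axes, guides, lips, apron and heights as the charger. Its latch is adjustable along the rail and not measured: a pack clicked home has its origin anywhere from x = -4 to +4 mm, so the end must be felt.
- compressor_mouth (a point): Where the compressor's rail guides begin: x = -30 mm, middle, on the rail floor; guides, flares and lips as on the charger. A pack can be set down on the open apron centred at x below -80 mm and slid on in +x. The ramp adds a few N; the last 14 mm push against a 4 to 7 N spring, and 2.5 mm after the click come stiff rubber buffers (10 N per mm).
- compressor_catch (a joint): How far the compressor's catch is down, m, built as the charger's but lying up to 4 mm nearer or farther along the rail. A pack sliding over the ramp pushes it down; it springs up to 0 (the click) once the pack's tail is past the tooth. The click takes 8 to 18 N of push; over 40 N in all between pack and dock is forcing it.
- jar: Bystander, leave alone: small glass jar, 44 mm across, 50 mm high. Origin: centre of its underside.
- cutter: Bystander, leave alone: round steel pastry cutter ring, 52 mm across, 28 mm high. Origin: centre of its underside.
- nozzle: Bystander, leave alone: steel piping nozzle, a cone 38 mm high. Origin: centre of its underside.
- palette_knife: Bystander, leave alone: palette knife, 200 mm long, lying. Origin: at the underside, where handle and head meet.
- brush: Bystander, leave alone: flat brush, 170 mm long, lying. Origin: at the underside, where handle and head meet.
- icing_bowl: Bystander, leave alone: white bowl, 100 mm across, 45 mm high. Origin: centre of its underside.
- jar_tall: Bystander, leave alone: amber jar, 40 mm across, 75 mm high. Origin: centre of its underside.
Not all that is in view belongs to the job. There is more than one size of the pack; the job needs the largest.

How it is judged:
By the outcome, as a careful person would: the job done as asked, in the order asked, and still so for the second after the job is handed in, with the robot touching nothing.
It also fails if it takes over 72 s, if anything falls off the work surface, if the arm or the gripper's body presses on something with over 40 N, if the wrist force passes 120 N, or if a joint passes its speed limit or range.

## Working session

There is one attempt and no reset: what is moved stays moved. The work goes in short steps, Python scripts to look and compute and a tool call to move; the robot and the scene stay as the last step left them, time stands still between calls to the robot, and variables do not carry over. Pictures are saved under pics/ and viewed, at most 10 in all, crops included, and the job is handed in when it is done.

Besides the shell and the picture viewer there is one more tool, called after ">>>" in YAML: its name, and indented under it one key for each argument. apply_moves: Moves the arm, as the interface text tells. Its arguments: {"type":"object","properties":{"steps":{"type":"array","items":{"type":"array"}},"grip_force":{"type":"number"}},"required":["steps"]}

```bash
mkdir -p pics; cat > h.py <<'E'
import numpy as np, cv2
from workcell import manip
def cloud(d):
    z=d["z_map"].astype(float); K=d["mtx"]; T=d["cam_to_world"]
    v,u=np.mgrid[:z.shape[0],:z.shape[1]]
    P=np.stack([(u-K[0,2])/K[0,0]*z,(v-K[1,2])/K[1,1]*z,z,np.ones_like(z)],-1)@np.array(T).T
    P=P[...,:3]; P[z==0]=np.nan
    return P
E
python3 - <<'E'
from h import *
s=manip.read_state(); print(s["eef_pos"],s["tcp_rot"],s["wrist_force"],s["clock"])
for c in("top","side"):
    d=manip.read_camera(c); cv2.imwrite(f"pics/{c}.png",d["img"]); P=cloud(d)
    for q in("pack","charger","compressor"):
        for r in manip.trace(c,q)[:4]:
            m=r["pixels"]; print(c,q,round(r["conf"],2),[int(x) for x in r["bbox"]],np.nanmedian(P[m],0).round(),np.nanpercentile(P[m],[2,98],axis=0).round().tolist())
E
```

```text
[230.22779782 580.37841452 230.08086309] [-3.13956169e+00 -2.63506720e-04  2.76384303e+00] [0.04664353 0.32763194 0.42692508] 0.0
top pack 0.72 [392, 150, 415, 179] [ 564. -235.   72.] [[528.0, -263.0, 26.0], [603.0, -214.0, 77.0]]
top pack 0.62 [346, 149, 368, 163] [ 600. -111.   38.] [[579.0, -137.0, 0.0], [624.0, -84.0, 43.0]]
top pack 0.54 [349, 184, 366, 203] [ 487. -111.   38.] [[467.0, -141.0, -1.0], [512.0, -83.0, 43.0]]
top charger 0.68 [374, 95, 422, 210] [ 659. -231.   35.] [[450.0, -291.0, 0.0], [766.0, -163.0, 65.0]]
top compressor 0.84 [214, 100, 279, 213] [625. 231.  31.] [[444.0, 146.0, 3.0], [762.0, 298.0, 94.0]]
side pack 0.88 [372, 220, 413, 262] [ 552. -254.   65.] [[526.0, -267.0, 26.0], [603.0, -219.0, 73.0]]
side pack 0.71 [357, 202, 378, 231] [ 596. -127.   31.] [[577.0, -145.0, 0.0], [623.0, -84.0, 40.0]]
side pack 0.55 [315, 219, 342, 247] [ 479. -127.   29.] [[465.0, -145.0, 0.0], [505.0, -88.0, 40.0]]
side pack 0.22 [287, 200, 311, 221] [469. -15.  15.] [[443.0, -41.0, -0.0], [493.0, 11.0, 27.0]]
side charger 0.82 [333, 196, 474, 294] [ 638. -261.   29.] [[444.0, -296.0, 1.0], [763.0, -177.0, 62.0]]
side compressor 0.64 [236, 126, 357, 178] [617. 208.  25.] [[439.0, 136.0, 1.0], [744.0, 295.0, 91.0]]
```

```bash
python3 - <<'E'
from h import *
d=manip.read_camera("top"); P=cloud(d)
cv2.imwrite("pics/topc.png",cv2.resize(d["img"][80:230,190:450],None,fx=3,fy=3,interpolation=cv2.INTER_CUBIC))
for q in("charger","compressor"):
    m=manip.trace("top",q)[0]["pixels"]; p=P[m]
    x=p[:,0]; 
    for lo,hi,n in((19,25,"floor"),(27,33,"lips"),(56,100,"housing"),(5,100,"all")):
        s=p[(p[:,2]>lo)&(p[:,2]<hi)]
        r=cv2.minAreaRect(s[:,:2].astype(np.float32)); print(q,n,len(s),r)
m=manip.trace("top","pack")[0]["pixels"];p=P[m]; s=p[p[:,2]>66]; print("pack",np.median(s[:,2]),cv2.minAreaRect(s[:,:2].astype(np.float32)))
E
```

```text
charger floor 819 ((594.5325927734375, -232.64169311523438), (304.7880859375, 121.4040298461914), 4.810266971588135)
charger lips 318 ((612.8458862304688, -236.12582397460938), (294.9442443847656, 117.77898406982422), 10.73430347442627)
charger housing 1614 ((651.1008911132812, -230.73104858398438), (240.58880615234375, 129.23570251464844), 3.7554407119750977)
charger all 3512 ((607.267822265625, -236.04368591308594), (329.84051513671875, 130.94825744628906), 4.67289924621582)
compressor floor 1170 ((598.3035888671875, 233.1837158203125), (123.65287780761719, 329.7118835449219), 75.5626449584961)
compressor lips 556 ((606.1085815429688, 232.28396606445312), (130.99649047851562, 332.3983154296875), 77.08821105957031)
compressor housing 1063 ((664.657958984375, 208.0010986328125), (163.59910583496094, 132.14151000976562), 2.213090658187866)
compressor all 4051 ((605.5164794921875, 245.35772705078125), (155.73764038085938, 341.02130126953125), 76.94014739990234)
pack 72.31796159653163 ((566.8035278320312, -239.58596801757812), (76.0724868774414, 46.68867874145508), 4.905451774597168)
```

View pics/topc.png

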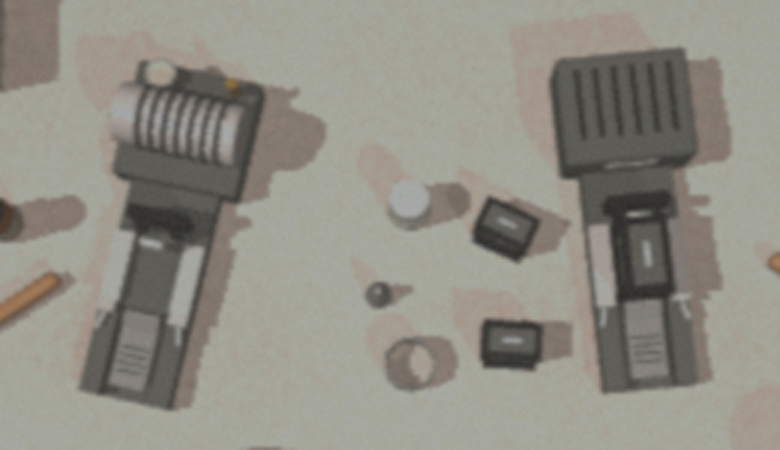

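View pics/side.png

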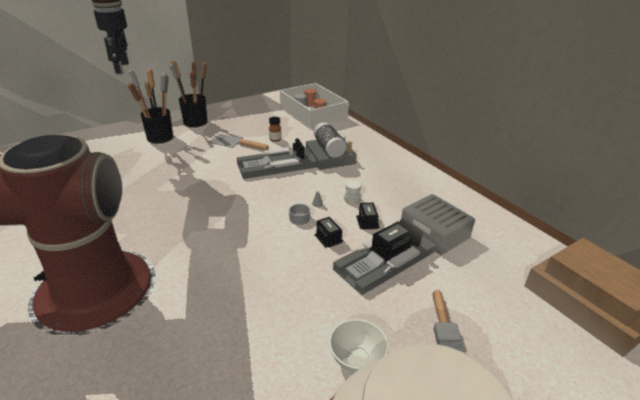

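The largest pack is the one on the charger, at top-image (404,165), about 50 mm high and 76x46 mm. The look-alikes are the two smaller blocks at (357,156) and (357,193), both about 43 mm high. I choose the one on the charger. I'll look at the compressor up close on the way.

>>> apply_moves:
  steps:
    - [[0,0,0.05],[0,0,0.06],0.085]
    - [[0,0,0.05],[0,0,0.06],0.085]
    - [[0,0,0.05],[0.038,-0.042,0],0.085]
    - [[0,0,0],[0.038,-0.042,0],0.085]
    - [[0,0,0],[0.038,-0.042,0],0.085]
    - [[0,0,0],[0.038,-0.042,0],0.085]
    - [[0,0,0],[0.038,-0.042,0],0.085]
    - [[0,0,0],[0.038,-0.042,0],0.085]
    - [[0,0,0],[0.038,-0.042,0],0.085]
    - [[0,0,0],[0.038,-0.042,0],0.085]

```text
clock: 1.85
eef_pos: [535.6, 243.4, 351.5]
tcp_rot: [3.141, 0.0, 2.914]
wrist_force: [0.3, -0.5, 1.0]
gripper_width: 85.0
grasp_force: 0.0
```

```bash
cat > look.py <<'E'
from h import *
import sys
n=sys.argv[1]; q=sys.argv[2]
s=manip.read_state(); print(s["clock"],s["eef_pos"],s["tcp_rot"])
d=manip.read_camera("wrist"); P=cloud(d); cv2.imwrite(f"pics/{n}.png",d["img"]); np.savez(f"pics/{n}.npz",P=P,img=d["img"])
for r in manip.trace("wrist",q)[:1]:
    m=r["pixels"]; p=P[m]; p=p[~np.isnan(p[:,0])]; print(r["conf"],r["bbox"],np.percentile(p,[1,99],axis=0).round().tolist())
    np.save(f"pics/{n}_m.npy",m)
    for lo,hi in((16,25),(27.5,34),(5,100)):
        t=p[(p[:,2]>lo)&(p[:,2]<hi)]; print(lo,hi,len(t),np.median(t[:,2]),cv2.minAreaRect(t[:,:2].astype(np.float32)))
E
python3 look.py w1 compressor
```

```text
1.85 [535.56300567 243.3930406  351.54108923] [3.14112362e+00 4.85483483e-04 2.91376249e+00]
0.74 [291.6, 96.1, 368.0, 295.8] [[438.0, 153.0, 2.0], [765.0, 304.0, 92.0]]
16 25 4711 20.26235130351182 ((543.8482055664062, 244.4990692138672), (126.19480895996094, 220.6334686279297), 77.18663787841797)
27.5 34 2361 30.853270038409846 ((640.025634765625, 223.02444458007812), (128.99508666992188, 260.2716369628906), 76.29293060302734)
5 100 11455 29.81222650860542 ((602.0985107421875, 231.31655883789062), (128.880615234375, 339.8176574707031), 76.95389556884766)
```

View pics/w1.png

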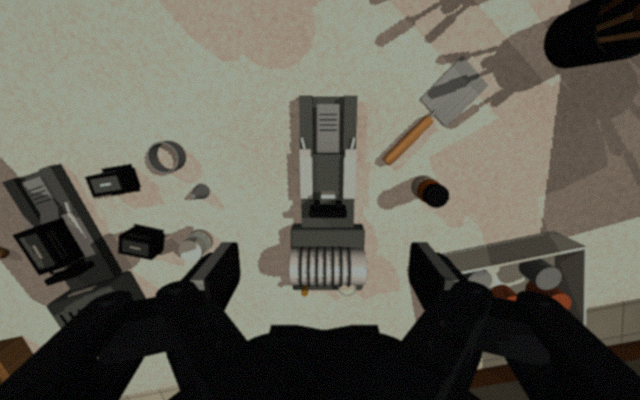

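The wrist view shows the compressor upright at cols 290–366, rows 96–295, with its rail between cols 300 and 357 and the press pad at (328,127). I'll fit its pose from the depth.

```bash
cat > fit.py <<'E'
from h import *
import sys
n,x0,y0,yaw=sys.argv[1],*map(float,sys.argv[2:5])
f=np.load(f"pics/{n}.npz"); P=f["P"].reshape(-1,3); P=P[~np.isnan(P[:,0])]
for it in range(3):
    a=np.radians(yaw); c,s=np.cos(a),np.sin(a)
    L=(P[:,:2]-[x0,y0])@np.array([[c,-s],[s,c]]); z=P[:,2]
    # rail sides, per x bin
    m=(z>12)&(z<36)&(abs(L[:,1])<60)&(L[:,0]>-122)&(L[:,0]<85)
    B=[]
    for b in range(-120,85,8):
        k=m&(L[:,0]>=b)&(L[:,0]<b+8)
        if k.sum()>20: y=L[k,1]; B.append((b+4,np.percentile(y,1),np.percentile(y,99)))
    B=np.array(B); mid=B[:,1:].mean(1); w=B[:,2]-B[:,1]
    g=abs(w-np.median(w))<4
    p=np.polyfit(B[g,0],mid[g],1)
    front=np.percentile(L[(z>12)&(z<36)&(abs(L[:,1])<40)&(L[:,0]<0)&(L[:,0]>-150),0],0.5)
    lip=L[(z>28.5)&(z<34)&(abs(L[:,1])<46)&(abs(L[:,1])>24)&(L[:,0]<60)&(L[:,0]>-70)]
    hs=L[(z>42)&(z<100)&(abs(L[:,1])<40)&(L[:,0]>60)&(L[:,0]<150),0]
    print("off",p[1],"slope deg",np.degrees(p[0]),"w",np.median(w),"front",front,"lip y",[np.median(lip[lip[:,1]>0,1]),np.median(lip[lip[:,1]<0,1])],"lip x",np.percentile(lip[:,0],[2,98]),"housing",np.percentile(hs,1))
    dx=front+125
    x0+=dx*c-p[1]*s; y0+=dx*s+p[1]*c; yaw+=np.degrees(p[0])
    print("->",x0,y0,yaw)
E
python3 fit.py w1 563 241 -13
python3 - <<'E'
E
```

```text
off 0.0287573104664175 slope deg -0.10645965786515137 w 90.28944809707082 front -129.48406330756515 lip y [np.float64(35.921985184347335), np.float64(-36.00881476705672)] lip x [-46.83452548  33.13727048] housing 112.33254818119316
-> 558.6373319318161 242.03671503124363 -13.106459657865152
off 0.009212974685096721 slope deg 0.0009626238167881324 w 90.3928377592082 front -124.9866903899141 lip y [np.float64(35.868898084115), np.float64(-36.080189445478474)] lip x [-42.38595092  37.61718023] housing 61.24182321572986
-> 558.6523839763937 242.04266990968236 -13.105497034048364
off -0.0001002135925025955 slope deg 0.00010652792850292295 w 90.39212159958961 front -124.99948708142625 lip y [np.float64(35.85990588149819), np.float64(-36.08901740191665)] lip x [-42.39992667  37.60439985] housing 61.228555140584106
-> 558.6528608126958 242.04245600463702 -13.10539050611986
```

>>> apply_moves:
  steps:
    - [[0,0,0.08],[-0.006,-0.06,0],0.0]
    - [[0,0,0.08],[-0.006,-0.06,0],0.0]
    - [[0,0,0.08],[-0.006,-0.06,0],0.0]
    - [[0,0,0.07],[-0.006,-0.06,0],0.0]
    - [[0,0,0],[-0.006,-0.06,0],0.0]
    - [[0,0,0],[-0.006,-0.06,0],0.0]
    - [[0,0,0],[-0.006,-0.06,0],0.0]
    - [[0,0,0],[-0.006,-0.06,0],0.0]
    - [[0,0,0],[0,0,-0.05],0.0]
    - [[0,0,0],[0,0,0],0.0]

```text
clock: 3.2
eef_pos: [484.5, -233.8, 296.3]
tcp_rot: [3.135, -0.007, -3.06]
wrist_force: [1.0, 0.8, 0.2]
gripper_width: 0.2
grasp_force: 0.0
```

```bash
python3 look.py w2 charger; python3 fit.py w2 567 -239 4.8
python3 - <<'E'
from h import *
f=np.load("pics/w2.npz");P=f["P"]
r=manip.trace("wrist","pack")
for q in r:
    p=P[q["pixels"]]; p=p[p[:,2]>66]
    if len(p)>50: print(q["conf"],q["bbox"],np.median(p[:,2]),cv2.minAreaRect(p[:,:2].astype(np.float32)))
E
```

```text
3.2 [ 484.48864919 -233.82963952  296.32044156] [ 3.13536781 -0.007284   -3.06009492]
0.8 [278.8, 136.3, 345.8, 329.5] [[443.0, -294.0, 1.0], [722.0, -198.0, 60.0]]
16 25 2833 20.011744327466715 ((553.9554443359375, -247.96685791015625), (227.53634643554688, 95.95824432373047), 0.6586653590202332)
27.5 34 1167 29.644047650863342 ((565.9360961914062, -242.23707580566406), (82.73663330078125, 91.64828491210938), 4.958216190338135)
5 100 4392 20.840257813671883 ((585.9020385742188, -245.11827087402344), (291.8352355957031, 102.17636108398438), 0.3868626058101654)
off -3.045959806348639 slope deg -0.02246313531999675 w 90.12314681593318 front -124.35320947842158 lip y [np.float64(34.33305853052456), np.float64(-37.98340981966409)] lip x [-41.9612197   36.28450003] housing 130.87112051693614
-> 567.8994014836553 -241.98115516065397 4.777536864680003
off 0.009237994450866075 slope deg 0.01072946920071553 w 90.14221744618145 front -125.01666860700035 lip y [np.float64(37.19183449428337), np.float64(-36.47044337585882)] lip x [-42.32363154  35.73962627] housing 130.23109465097022
-> 567.8820213839588 -241.97333754366775 4.788266333880718
off 0.0037795062815907388 slope deg 0.0030362779593427073 w 90.15294097072758 front -124.99266478791603 lip y [np.float64(37.18992224417856), np.float64(-36.48251003931914)] lip x [-42.31457235  35.74953945] housing 130.24931105619288
-> 567.8890155063348 -241.96895893016134 4.79130261184006
0.56 [297.0, 197.1, 333.0, 240.5] 70.9658029373769 ((554.4099731445312, -243.0676727294922), (52.49491882324219, 45.799747467041016), 4.633097171783447)
```

View pics/w2.png

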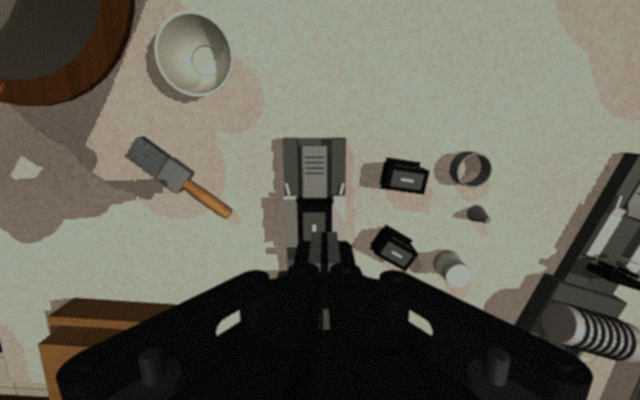

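The view shows the charger at cols 283–346, rows 137–250. The press pad is at (314,170) and the pack sits behind it at (315,220), partly hidden by the closed fingers. The charger fits at (567.9,-242.0) with yaw 4.8°, and the compressor at (558.7,242.0) with yaw -13.1°. Next I go down over the pad.

>>> apply_moves:
  steps:
    - [[0,0,0],[-0.004,-0.0155,-0.03],0.0]
    - [[0,0,0],[0,0,-0.05],0.0]
    - [[0,0,0],[0,0,-0.05],0.0]
    - [[0,0,0],[0,0,-0.05],0.0]
    - [[0,0,0],[0,0,-0.05],0.0]
    - [[0,0,0],[0,0,-0.03],0.0]
    - [[0,0,0],[0,0,-0.006],0.0]
    - [[0,0,0],[0,0,0],0.0]
    - [[0,0,0],[0,0,0],0.0]

```text
clock: 4.47
eef_pos: [484.4, -251.6, 38.0]
tcp_rot: [-3.139, 0.004, -3.059]
wrist_force: [-0.3, -0.6, 0.4]
gripper_width: 0.4
grasp_force: 0.0
```

>>> apply_moves:
  steps:
    - [[0,0,0],[-0.004,0.002,-0.006],0.0]
    - [[0,0,0],[0,0,-0.006],0.0]
    - [[0,0,0],[0,0,-0.002],0.0]
    - [[0,0,0],[0,0,-0.002],0.0]
    - [[0,0,0],[0,0,-0.002],0.0]
    - [[0,0,0],[0,0,0],0.0]

```text
clock: 5.22
eef_pos: [478.8, -248.8, 17.5]
tcp_rot: [-3.141, 0.0, -3.059]
wrist_force: [-0.0, -0.3, 2.1]
gripper_width: -0.2
grasp_force: 1.3
```

>>> apply_moves:
  steps:
    - [[0,0,0],[0,0,-0.002],0.0]
    - [[0,0,0],[0,0,-0.002],0.0]
    - [[0,0,0],[0,0,-0.001],0.0]
    - [[0,0,0],[0,0,-0.001],0.0]
    - [[0,0,0],[0,0,0],0.0]
    - [[0,0,0],[0,0,0],0.0]

```text
clock: 5.98
eef_pos: [478.9, -248.8, 11.8]
tcp_rot: [-3.141, 0.001, -3.059]
wrist_force: [-1.5, 0.3, 5.8]
gripper_width: 0.4
grasp_force: 3.0
```

```bash
cat > pk.py <<'E'
from h import *
import sys
def pk(x0,y0,yaw,cam="side"):
    d=manip.read_camera(cam); P=cloud(d)
    a=np.radians(yaw); c,s=np.cos(a),np.sin(a); R=np.array([[c,-s],[s,c]])
    for r in manip.trace(cam,"pack")[:4]:
        p=P[r["pixels"]]; p=p[~np.isnan(p[:,0])]; L=(p[:,:2]-[x0,y0])@R
        print(cam,round(r["conf"],2),[int(v) for v in r["bbox"]],"local x",np.percentile(L[:,0],[2,98]).round(1),"y",np.percentile(L[:,1],[2,98]).round(1),"z",np.percentile(p[:,2],[2,98]).round(1))
    return d
if __name__=="__main__":
    a=dict(ch=(567.9,-242,4.79),co=(558.65,242.04,-13.1))[sys.argv[1]]
    for c in sys.argv[2:]: pk(*a,c)
E
python3 pk.py ch side top
```

```text
side 0.9 [313, 217, 341, 247] local x [-93.2 -49.4] y [102.7 162.9] z [-0.5 39.8]
side 0.7 [374, 226, 403, 273] local x [-68.8   5.6] y [-30.1  18.8] z [22.7 73.2]
top 0.82 [348, 184, 366, 205] local x [-90.1 -46.4] y [108.1 163.7] z [ 0.1 42.1]
top 0.7 [347, 148, 368, 164] local x [20.5 68.5] y [100.8 157.1] z [-0.8 42.3]
top 0.67 [393, 160, 411, 189] local x [-58.4   7.2] y [-3. 34.] z [21.9 76.9]
```

The pack has popped loose, maybe further than 14 mm. I'll lift off and look again.

>>> apply_moves:
  steps:
    - [[0,0,0],[0,0,0.004],0.0]
    - [[0,0,0],[0,0,0.006],0.0]
    - [[0,0,0],[0,0,0.04],0.0]
    - [[0,0,0],[-0.03,0,0.05],0.04]
    - [[0,0,0],[-0.03,0,0.05],0.085]
    - [[0,0,0],[0,0,0.04],0.085]
    - [[0,0,0],[0,0,0],0.085]

```text
clock: 7.05
eef_pos: [419.8, -249.9, 205.6]
tcp_rot: [-3.136, 0.006, -3.06]
wrist_force: [-0.4, -0.8, -0.3]
gripper_width: 72.4
grasp_force: 0.0
```

```bash
python3 pk.py ch side top wrist; python3 - <<'E'
from h import *
f=manip.read_camera("wrist");P=cloud(f);cv2.imwrite("pics/w3.png",f["img"]); print(manip.read_state()["eef_pos"])
Q=P.reshape(-1,3); m=(Q[:,2]>67)&(Q[:,2]<77)&(abs(Q[:,0]-550)<70)&(abs(Q[:,1]+242)<35); p=Q[m]
print(m.sum(),np.median(p,0),cv2.minAreaRect(p[:,:2].astype(np.float32)))
E
```

```text
side 0.89 [315, 216, 340, 248] local x [-92.6 -51.7] y [102.5 162.3] z [-0.5 39.7]
side 0.82 [359, 225, 404, 271] local x [-69.6   4.5] y [-26.3  22.3] z [24.5 74.1]
side 0.7 [355, 203, 380, 229] local x [18.2 65.4] y [ 93.3 149.5] z [-0.1 39.5]
top 0.8 [392, 162, 419, 193] local x [-67.2   7.5] y [-20.5  29.6] z [23.9 77.4]
top 0.73 [349, 185, 366, 201] local x [-90.2 -45.6] y [108.1 164.3] z [ 0.  42.4]
top 0.59 [345, 147, 370, 164] local x [20.5 71.3] y [100.8 157.2] z [-0.7 43.1]
wrist 0.79 [293, 244, 345, 327] local x [-68.3   5.1] y [-27.9  27.5] z [24.7 73.4]
wrist 0.6 [397, 220, 461, 262] local x [-92.3 -55. ] y [102. 163.] z [-0.6 38.5]
wrist 0.37 [479, 350, 506, 377] local x [65.3 97.7] y [201.7 235.4] z [47.6 50.3]
[ 417.93204612 -247.9708865   199.41728878]
2615 [ 534.31982094 -244.37393789   71.83918233] ((538.5589599609375, -244.34524536132812), (78.02916717529297, 45.9797477722168), 4.618263244628906)
```

View pics/w3.png

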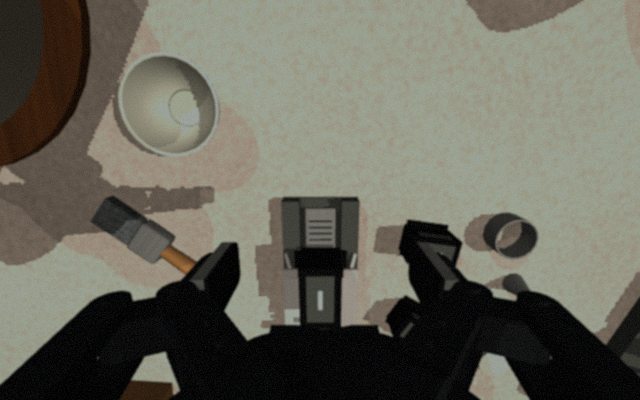

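The wrist view shows the pack at (320,297), its tail on the ramp just behind the pad at (320,228). It is centred on the rail at (538,-244.4). I'll go above it, then down, and grip.

>>> apply_moves:
  steps:
    - [[0,0,0],[0.04,0.001,0],0.085]
    - [[0,0,0],[0.04,0.001,0],0.085]
    - [[0,0,0],[0.039,0.0015,-0.02],0.085]
    - [[0,0,0],[0,0,-0.04],0.085]
    - [[0,0,0],[0,0,-0.04],0.085]
    - [[0,0,0],[0,0,0],0.085]
    - [[0,0,0],[0,0,0],0.085]

```text
clock: 8.28
eef_pos: [538.1, -245.4, 102.3]
tcp_rot: [-3.141, 0.001, -3.059]
wrist_force: [0.1, 0.3, 0.2]
gripper_width: 84.9
grasp_force: 0.0
```

>>> apply_moves:
  steps:
    - [[0,0,0],[-0.001,0.001,-0.03],0.085]
    - [[0,0,0],[0,0,-0.025],0.085]
    - [[0,0,0],[0,0,-0.011],0.085]
    - [[0,0,0],[0,0,0],0.085]
    - [[0,0,0],[0,0,0],0.04]
    - [[0,0,0],[0,0,0],0.04]
    - [[0,0,0],[0,0,0],0.04]
    - [[0,0,0],[0,0,0],0.04]
  grip_force: 60

```text
clock: 9.28
eef_pos: [537.1, -243.5, 36.8]
tcp_rot: [3.14, 0.001, -3.059]
wrist_force: [-2.6, 4.8, 5.8]
gripper_width: 45.4
grasp_force: 62.1
```

>>> apply_moves:
  steps:
    - [[0,0,0],[-0.005,-0.001,0],0.04]
    - [[0,0,0],[-0.008,-0.0007,0],0.04]
    - [[0,0,0],[-0.01,-0.0008,0],0.04]
    - [[0,0,0],[-0.01,-0.0008,0],0.04]
    - [[0,0,0],[-0.01,-0.0008,0],0.04]
    - [[0,0,0],[-0.01,-0.0008,0],0.04]
    - [[0,0,0],[-0.01,-0.0008,0],0.04]
    - [[0,0,0],[-0.006,-0.0005,0],0.04]
    - [[0,0,0],[0,0,0],0.04]
  grip_force: 60

```text
clock: 10.4
eef_pos: [467.4, -251.3, 36.6]
tcp_rot: [-3.14, 0.001, -3.06]
wrist_force: [-1.8, 0.2, 7.3]
gripper_width: 45.5
grasp_force: 62.4
```

```bash
python3 pk.py ch side top wrist
```

```text
side 0.79 [317, 218, 340, 246] local x [-91.5 -51.9] y [103.2 158.4] z [ 0.9 39.9]
side 0.69 [334, 240, 381, 286] local x [-139.7  -68.7] y [-34.2  20. ] z [21.1 73.3]
side 0.69 [238, 143, 333, 177] local x [-98.2 118.4] y [384.2 546.3] z [-0.3 53.8]
top 0.57 [344, 146, 368, 164] local x [19.7 71.9] y [ 98.2 157.4] z [-1.7 42.7]
top 0.56 [352, 186, 368, 202] local x [-90.2 -46. ] y [108.3 164.2] z [ 0.6 43.1]
wrist 0.8 [475, 230, 622, 333] local x [-92.3 -50.5] y [103.3 162.3] z [ 0.2 38.6]
wrist 0.62 [266, 175, 379, 324] local x [-138.3  -81.8] y [-25.3  19.4] z [24.5 72.3]
wrist 0.58 [458, 372, 489, 400] local x [17.7 29.5] y [102.6 110.7] z [-0.8 24.7]
```

>>> apply_moves:
  steps:
    - [[0,0,0],[0,0,0.01],0.04]
    - [[0,0,0],[0,0,0.03],0.04]
    - [[0,0,0],[0,0,0.045],0.04]
    - [[0,0,0],[0,0,0.045],0.04]
    - [[0,0,0],[0,0.03,0],0.04]
    - [[0,0,-0.05],[0,0.045,0],0.04]
    - [[0,0,-0.05],[0,0.05,0],0.04]
    - [[0,0,-0.05],[0,0.05,0],0.04]
    - [[0,0,-0.05],[0,0.05,0],0.04]
    - [[0,0,-0.05],[0,0.05,0],0.04]
  grip_force: 60

```text
clock: 11.95
eef_pos: [465.7, 26.0, 163.7]
tcp_rot: [-3.141, -0.003, 2.972]
wrist_force: [1.1, 0.2, -4.0]
gripper_width: 45.5
grasp_force: 62.6
```

>>> apply_moves:
  steps:
    - [[0,0,-0.05],[0,0.05,0],0.04]
    - [[0,0,0],[0,0.05,0],0.04]
    - [[0,0,0],[0,0.05,0],0.04]
    - [[0,0,0],[0,0.045,0],0.04]
    - [[0,0,0],[0,0.03,0],0.04]
    - [[0,0,0],[0,0.016,0],0.04]
    - [[0,0,0],[0,0,0],0.04]
    - [[0,0,0],[0,0,0],0.04]
  grip_force: 60

```text
clock: 12.95
eef_pos: [467.3, 264.6, 164.8]
tcp_rot: [-3.14, -0.001, 2.923]
wrist_force: [-0.2, -0.9, -4.7]
gripper_width: 45.3
grasp_force: 62.6
```

```bash
python3 pk.py co side top wrist; python3 - <<'E'
from h import *
s=manip.read_state(); print(s["eef_pos"],s["tcp_rot"],s["wrist_force"],s["ft_torque"])
d=manip.read_camera("side"); cv2.imwrite("pics/s4.png",cv2.resize(d["img"][80:220,180:400],None,fx=3,fy=3))
E
```

```text
side 0.95 [356, 203, 379, 231] local x [101.2 142.6] y [-366.9 -305.2] z [-0.5 39.4]
side 0.65 [314, 217, 343, 246] local x [-11.3  33.5] y [-394.2 -337.4] z [ 0.  39.8]
side 0.58 [233, 100, 264, 129] local x [-131.  -56.] y [-33.5  16. ] z [150.8 200.7]
top 0.8 [350, 187, 367, 203] local x [-11.1  36.7] y [-389.3 -333.1] z [ 0.9 42.8]
top 0.78 [218, 180, 237, 212] local x [-123.   -56.5] y [-29.5  -3.7] z [150.9 204.2]
top 0.59 [344, 148, 367, 165] local x [101.9 143.9] y [-358.1 -304.1] z [ 0.2 43.3]
wrist 0.83 [265, 174, 381, 325] local x [-130.7  -74.1] y [-22.7  21.6] z [153.8 201. ]
wrist 0.65 [11, 323, 85, 381] local x [ 98.7 135.5] y [-362.1 -306.2] z [-0.3 38.5]
wrist 0.56 [1, 244, 49, 296] local x [-11.8  28.7] y [-373.3 -331.5] z [-0.6 37.7]
[467.66202929 265.15690814 165.35913226] [-3.14149992e+00  1.02504251e-04  2.92292116e+00] [-0.36775863 -0.63906292 -4.24833924] [-0.01806019 -0.03034272  0.00113721]
```

View pics/s4.png

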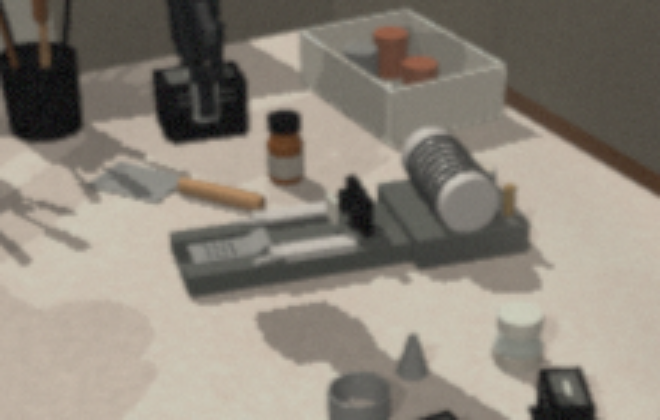

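The side crop shows the pack hanging level in the grip at (200,100), over the compressor's apron at (215,250). I'll align it and lower.

>>> apply_moves:
  steps:
    - [[0,0,-0.01],[-0.004,-0.001,-0.02],0.04]
    - [[0,0,0],[0,0,-0.035],0.04]
    - [[0,0,0],[0,0,-0.03],0.04]
    - [[0,0,0],[0,0,-0.025],0.04]
    - [[0,0,0],[0,0,-0.006],0.04]
    - [[0,0,0],[0,0,0],0.04]
    - [[0,0,0],[0,0,0],0.04]
  grip_force: 60

```text
clock: 14.18
eef_pos: [464.5, 265.1, 50.6]
tcp_rot: [3.14, 0.002, 2.914]
wrist_force: [0.6, 0.7, -3.8]
gripper_width: 45.4
grasp_force: 62.5
```

>>> apply_moves:
  steps:
    - [[0,0,0],[0,-0.001,-0.006],0.04]
    - [[0,0,0],[0,0,-0.004],0.04]
    - [[0,0,0],[0,0,-0.002],0.04]
    - [[0,0,0],[0,0,-0.001],0.04]
    - [[0,0,0],[0,0,0],0.04]
  grip_force: 60

```text
clock: 14.8
eef_pos: [463.9, 263.8, 36.7]
tcp_rot: [3.141, 0.001, 2.914]
wrist_force: [-0.5, -0.9, -1.7]
gripper_width: 45.0
grasp_force: 62.9
```

>>> apply_moves:
  steps:
    - [[0,0,0],[0.0078,-0.0018,0],0.04]
    - [[0,0,0],[0.0078,-0.0018,0],0.04]
    - [[0,0,0],[0.0078,-0.0018,0],0.04]
    - [[0,0,0],[0.0058,-0.0014,0],0.04]
    - [[0,0,0],[0,0,0],0.04]
  grip_force: 60

```text
clock: 15.42
eef_pos: [494.4, 257.1, 36.8]
tcp_rot: [3.14, 0.003, 2.913]
wrist_force: [2.0, 2.4, -0.4]
gripper_width: 45.4
grasp_force: 63.0
```

>>> apply_moves:
  steps:
    - [[0,0,0],[0.005,-0.001,0],0.04]
    - [[0,0,0],[0.005,-0.001,0],0.04]
    - [[0,0,0],[0.005,-0.0012,0],0.04]
    - [[0,0,0],[0.005,-0.0012,0],0.04]
    - [[0,0,0],[0,0,0],0.04]
  grip_force: 60

```text
clock: 16.05
eef_pos: [513.7, 253.2, 36.8]
tcp_rot: [3.14, 0.002, 2.914]
wrist_force: [0.9, 6.1, 1.2]
gripper_width: 45.5
grasp_force: 63.3
```

>>> apply_moves:
  steps:
    - [[0,0,0],[0.004,0,0],0.04]
    - [[0,0,0],[0.004,-0.0003,0],0.04]
    - [[0,0,0],[0.004,-0.001,0],0.04]
    - [[0,0,0],[0.004,-0.001,0],0.04]
    - [[0,0,0],[0,0,0],0.04]
  grip_force: 60

```text
clock: 16.68
eef_pos: [529.4, 249.7, 36.7]
tcp_rot: [-3.141, 0.001, 2.914]
wrist_force: [-1.5, 0.9, 3.5]
gripper_width: 45.5
grasp_force: 63.7
```

```bash
python3 -c "
from h import *
s=manip.read_state();print(s['ft_torque'],s['wrist_force'])"; python3 pk.py co side top
```

```text
[ 0.05995176  0.01218073 -0.00943454] [-1.45856306  0.91630584  3.54879666]
side 0.8 [314, 218, 343, 249] local x [-9.9 34.6] y [-394.8 -337.6] z [ 0.1 39.5]
side 0.76 [256, 140, 285, 164] local x [-67.5   7.2] y [-31.   17.6] z [24.3 73.1]
top 0.69 [346, 146, 367, 164] local x [102.4 144.8] y [-359.  -303.7] z [ 0.9 43.1]
top 0.57 [350, 187, 368, 202] local x [-12.7  35.2] y [-390.2 -332.3] z [-2.1 42.6]
top 0.48 [400, 177, 412, 206] local x [10.7 80.8] y [-515.  -467.8] z [ 7.3 29.2]
```

>>> apply_moves:
  steps:
    - [[0,0,0],[0.003,-0.0007,0],0.04]
    - [[0,0,0],[0.003,-0.0007,0],0.04]
    - [[0,0,0],[0.003,-0.0007,0],0.04]
    - [[0,0,0],[0.003,-0.0007,0],0.04]
    - [[0,0,0],[0.002,-0.0005,0],0.04]
    - [[0,0,0],[0,0,0],0.04]
  grip_force: 60

```text
clock: 17.62
eef_pos: [542.6, 247.0, 36.8]
tcp_rot: [-3.141, -0.001, 2.914]
wrist_force: [-1.9, 0.7, 7.4]
gripper_width: 44.8
grasp_force: 64.0
```

>>> apply_moves:
  steps:
    - [[0,0,0],[0.002,-0.0005,0],0.04]
    - [[0,0,0],[0.002,-0.0005,0],0.04]
    - [[0,0,0],[0.002,-0.0004,0],0.04]
    - [[0,0,0],[0.0015,-0.0003,0],0.04]
    - [[0,0,0],[0,0,0],0.04]
  grip_force: 60

```text
clock: 18.25
eef_pos: [548.3, 245.7, 36.9]
tcp_rot: [-3.141, -0.005, 2.914]
wrist_force: [-8.8, 0.9, 13.3]
gripper_width: 45.2
grasp_force: 64.5
```

>>> apply_moves:
  steps:
    - [[0,0,0],[0.001,-0.0002,0],0.04]
    - [[0,0,0],[0.001,-0.0002,0],0.04]
    - [[0,0,0],[0.001,-0.0002,0],0.04]
    - [[0,0,0],[0,0,0],0.04]
  grip_force: 60

```text
clock: 18.75
eef_pos: [551.0, 245.2, 36.9]
tcp_rot: [-3.14, -0.006, 2.914]
wrist_force: [-10.6, 1.5, 13.7]
gripper_width: 45.2
grasp_force: 64.7
```

>>> apply_moves:
  steps:
    - [[0,0,0],[0.001,-0.0002,0],0.04]
    - [[0,0,0],[0.001,-0.0002,0],0.04]
    - [[0,0,0],[0.001,-0.0002,0],0.04]
    - [[0,0,0],[0,0,0],0.04]
  grip_force: 60

```text
clock: 19.25
eef_pos: [553.8, 244.6, 36.9]
tcp_rot: [-3.14, -0.006, 2.914]
wrist_force: [-11.1, 1.8, 14.1]
gripper_width: 44.8
grasp_force: 64.8
```

>>> apply_moves:
  steps:
    - [[0,0,0],[0.001,-0.0002,0],0.04]
    - [[0,0,0],[0.001,-0.0002,0],0.04]
    - [[0,0,0],[0,0,0],0.04]
  grip_force: 60

```text
clock: 19.62
eef_pos: [555.6, 244.2, 36.9]
tcp_rot: [-3.14, -0.007, 2.914]
wrist_force: [-12.1, 1.3, 14.3]
gripper_width: 45.2
grasp_force: 64.8
```

>>> apply_moves:
  steps:
    - [[0,0,0],[0.001,-0.0002,0],0.04]
    - [[0,0,0],[0,0,0],0.04]

```text
clock: 19.88
eef_pos: [556.5, 244.0, 36.9]
tcp_rot: [-3.14, -0.007, 2.914]
wrist_force: [-12.9, 1.0, 14.5]
gripper_width: 45.3
grasp_force: 64.9
```

>>> apply_moves:
  steps:
    - [[0,0,0],[0.001,-0.0002,0],0.04]
    - [[0,0,0],[0,0,0],0.04]

```text
clock: 20.12
eef_pos: [557.5, 243.8, 36.9]
tcp_rot: [-3.14, -0.007, 2.914]
wrist_force: [-12.5, 1.1, 15.2]
gripper_width: 45.2
grasp_force: 65.0
```

>>> apply_moves:
  steps:
    - [[0,0,0],[0.001,-0.0002,0],0.04]
    - [[0,0,0],[0,0,0],0.04]

```text
clock: 20.38
eef_pos: [558.4, 243.6, 36.8]
tcp_rot: [-3.14, -0.007, 2.914]
wrist_force: [-12.8, 0.9, 14.1]
gripper_width: 45.1
grasp_force: 64.7
```

>>> apply_moves:
  steps:
    - [[0,0,0],[0.001,-0.0002,0],0.04]
    - [[0,0,0],[0,0,0],0.04]

```text
clock: 20.62
eef_pos: [559.4, 243.4, 36.8]
tcp_rot: [-3.14, -0.007, 2.914]
wrist_force: [-13.1, 1.1, 14.1]
gripper_width: 44.9
grasp_force: 64.9
```

>>> apply_moves:
  steps:
    - [[0,0,0],[0.001,-0.0002,0],0.04]
    - [[0,0,0],[0,0,0],0.04]

```text
clock: 20.88
eef_pos: [560.3, 243.2, 36.8]
tcp_rot: [-3.14, -0.007, 2.914]
wrist_force: [-14.4, 0.7, 14.8]
gripper_width: 45.5
grasp_force: 64.9
```

```bash
python3 pk.py co side top
```

```text
side 0.94 [269, 141, 299, 160] local x [-36.   39.7] y [-30.8  21.1] z [29.1 80.2]
side 0.91 [356, 202, 379, 231] local x [101.2 143.4] y [-367.1 -306.4] z [-0.3 39.7]
side 0.9 [314, 218, 339, 249] local x [-12.4  31.5] y [-394.6 -335.7] z [-1.  39.6]
top 0.87 [349, 185, 368, 201] local x [-11.5  33. ] y [-388.3 -333.4] z [ 1.1 42.4]
top 0.68 [347, 148, 366, 165] local x [101.1 144.3] y [-356.8 -304. ] z [ 0.  42.8]
top 0.39 [244, 158, 250, 163] local x [26.9 38.1] y [-22.3 -13.4] z [47.8 72.7]
top 0.16 [310, 172, 320, 184] local x [21.2 44.7] y [-234.3 -210.5] z [ 2.4 39. ]
```

```bash
python3 - <<'E'
from h import *
d=manip.read_camera("side"); A=cv2.resize(d["img"][115:185,220:370],(750,350),interpolation=cv2.INTER_CUBIC)
d=manip.read_camera("wrist"); B=cv2.resize(d["img"][140:340,200:440],(300,250))
C=np.zeros((600,750,3),np.uint8); C[:350]=A; C[350:,:300]=B; cv2.imwrite("pics/s5.png",C)
E
```

```text
(no output)
```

View pics/s5.png

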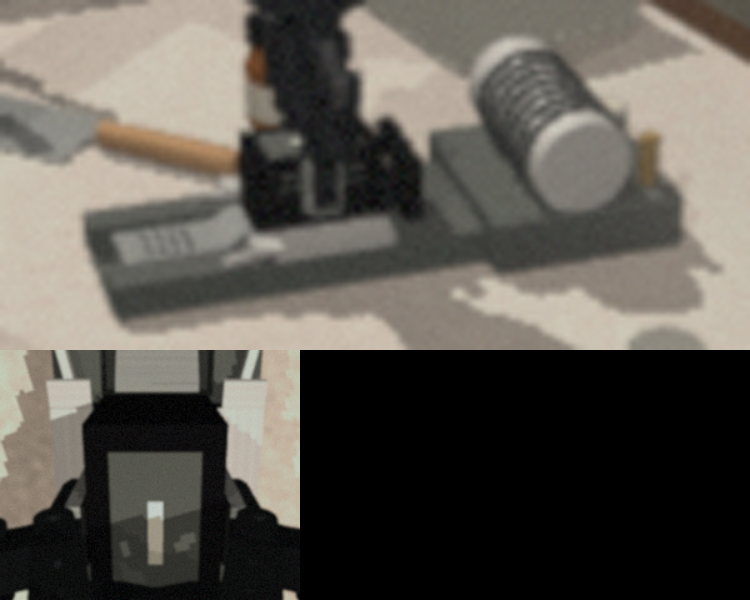

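The side view shows the pack level between the lips at (330,180), with its front near the end stop at (410,180). There's been no click yet, so I continue by feel.

>>> apply_moves:
  steps:
    - [[0,0,0],[0.001,-0.0002,0],0.04]
    - [[0,0,0],[0,0,0],0.04]

```text
clock: 21.42
eef_pos: [560.7, 243.1, 36.9]
tcp_rot: [-3.14, -0.009, 2.914]
wrist_force: [-16.5, 1.0, 16.7]
gripper_width: 45.5
grasp_force: 65.1
```

>>> apply_moves:
  steps:
    - [[0,0,0],[0.001,-0.0002,0],0.04]
    - [[0,0,0],[0,0,0],0.04]

```text
clock: 21.68
eef_pos: [560.9, 243.1, 36.9]
tcp_rot: [-3.139, -0.011, 2.914]
wrist_force: [-18.7, 1.8, 19.0]
gripper_width: 45.5
grasp_force: 65.4
```

```bash
python3 - <<'E'
from h import *
s=manip.read_state(); d=s["eef_pos"]-np.array([558.65,242.04,0]) if not isinstance(s["eef_pos"],list) else np.array(s["eef_pos"])-[558.65,242.04,0]
print(d[0]*.974-d[1]*.2267,d[0]*.2267+d[1]*.974,s["wrist_force"],s["ft_torque"])
E
```

```text
1.969334120062115 1.5407379155508134 [-18.73753783   1.75284645  18.97296384] [ 0.30246484  2.3836157  -0.18018186]
```

It has gone stiff at about 10 N/mm, like the buffers. I'll check the catch height in depth: the pad sits 2 mm below the apron when up and lower when held down.

```bash
cat > pad.py <<'E'
from h import *
def rep(P,t,x0=558.65,y0=242.04,yaw=-13.1):
    a=np.radians(yaw); c,s=np.cos(a),np.sin(a); Q=P.reshape(-1,3); Q=Q[~np.isnan(Q[:,0])]
    L=(Q[:,:2]-[x0,y0])@np.array([[c,-s],[s,c]]); z=Q[:,2]; x,y=L[:,0],abs(L[:,1])
    o=[]
    for lo,hi in((-110,-95),(-95,-80),(-80,-65),(-55,-48),(-46,-41)):
        k=(x>lo)&(x<hi)&(z<60); o.append((lo,round(float(np.median(z[k&(y<14)])),1),round(float(np.median(z[k&(y>29)&(y<42)])),1)))
    print(t,o)
if __name__=="__main__":
    rep(np.load("pics/w1.npz")["P"],"w1 before")
    for c in("wrist","side","top"):
        rep(cloud(manip.read_camera(c)),c)
E
python3 pad.py; python3 pk.py co wrist side
```

```text
w1 before [(-110, 18.4, 20.3), (-95, 18.5, 20.3), (-80, 18.5, 20.5), (-55, 20.5, 21.0), (-46, 25.1, 25.5)]
wrist [(-110, 18.5, 20.4), (-95, 18.6, 20.4), (-80, 18.5, 20.4), (-55, 20.6, 20.9), (-46, 25.5, 25.8)]
side [(-110, 19.2, 20.3), (-95, 19.0, 20.4), (-80, 19.1, 20.6), (-55, 20.8, 21.9), (-46, 25.6, 24.5)]
top [(-110, nan, 21.0), (-95, nan, 21.4), (-80, nan, 23.0), (-55, nan, 24.8), (-46, nan, 26.3)]
wrist 0.64 [228, 1, 422, 313] local x [-122.5   -5.1] y [-44.3  44.7] z [ 1.7 30.6]
wrist 0.57 [265, 178, 381, 327] local x [-34.8  21.9] y [-22.5  21.6] z [30.1 72.6]
wrist 0.24 [474, 0, 640, 204] local x [-125.1  -21. ] y [ 96.5 173. ] z [ 0.2 18.9]
side 0.85 [314, 216, 342, 246] local x [-11.5  33.8] y [-394.5 -337.2] z [-0.4 39.7]
side 0.74 [270, 137, 299, 160] local x [-35.2  40.5] y [-26.7  20.4] z [29.7 73.2]
side 0.66 [354, 206, 379, 233] local x [ 99.9 160.3] y [-367.2 -293.9] z [-2.2 39.5]
  return _methods._mean(a, axis=axis, dtype=dtype,
  ret = ret.dtype.type(ret / rcount)
```

The catch is fully up again: the pad and ramp heights match the pre-insertion picture, so it has clicked. I'll relax the push, then release.

>>> apply_moves:
  steps:
    - [[0,0,0],[-0.002,0.0003,0.001],0.04]
    - [[0,0,0],[-0.0015,0.0003,0.001],0.04]
    - [[0,0,0],[0,0,0.0005],0.04]
    - [[0,0,0],[0,0,0],0.04]
  grip_force: 40

```text
clock: 22.52
eef_pos: [558.8, 243.3, 36.9]
tcp_rot: [-3.14, -0.006, 2.914]
wrist_force: [-5.2, 3.0, 2.4]
gripper_width: 45.1
grasp_force: 63.3
```

>>> apply_moves:
  steps:
    - [[0,0,0],[0,0,0],0.05]
    - [[0,0,0],[0,0,0],0.06]
    - [[0,0,0],[0,0,0],0.075]
    - [[0,0,0],[0,0,0],0.085]
    - [[0,0,0],[0,0,0],0.085]
    - [[0,0,0],[0,0,0.02],0.085]
    - [[0,0,0],[0,0,0.04],0.085]
    - [[0,0,0],[0,0,0.05],0.085]
    - [[0,0,0],[-0.04,0,0.04],0.085]
    - [[0,0,0],[0,0,0],0.085]

```text
clock: 23.78
eef_pos: [523.1, 244.0, 195.8]
tcp_rot: [3.136, 0.009, 2.915]
wrist_force: [1.5, 0.4, 0.4]
gripper_width: 84.9
grasp_force: 0.0
```

```bash
python3 pad.py 2>/dev/null; python3 pk.py co wrist side top; python3 - <<'E'
from h import *
d=manip.read_camera("wrist"); cv2.imwrite("pics/w6.png",d["img"])
s=manip.read_state(); print(s["eef_pos"],s["wrist_force"],s["clock"])
E
```

```text
w1 before [(-110, 18.4, 20.3), (-95, 18.5, 20.3), (-80, 18.5, 20.5), (-55, 20.5, 21.0), (-46, 25.1, 25.5)]
wrist [(-110, 18.3, 20.4), (-95, 18.4, 20.4), (-80, 18.4, 20.4), (-55, 20.3, 20.9), (-46, 25.3, 27.0)]
side [(-110, 18.8, 21.4), (-95, 18.9, 20.8), (-80, 19.0, 20.7), (-55, 20.1, 22.0), (-46, 24.8, 23.7)]
top [(-110, 3.7, 21.9), (-95, 19.7, 20.9), (-80, 20.6, 21.7), (-55, 21.7, 23.7), (-46, 26.9, 26.9)]
wrist 0.78 [0, 194, 64, 244] local x [-11.2  31.4] y [-384.6 -331.7] z [-0.6 38.2]
wrist 0.71 [309, 180, 356, 261] local x [-37.8  37.2] y [-23.2  22. ] z [29.9 72.5]
wrist 0.61 [1, 272, 46, 387] local x [103.6 204.1] y [-435.2 -391.9] z [-0.3 54.1]
side 0.97 [313, 217, 342, 245] local x [-11.4  32.8] y [-394.7 -337.6] z [ 0.7 40. ]
side 0.77 [358, 203, 378, 231] local x [101.6 141.3] y [-366.9 -310.7] z [ 0.2 39.5]
side 0.64 [267, 136, 298, 163] local x [-38.1  35.6] y [-27.1  18.6] z [30.  73.1]
top 0.88 [346, 147, 367, 165] local x [101.2 143.2] y [-359.3 -304.9] z [ 0.1 42.7]
top 0.69 [230, 158, 252, 186] local x [-39.1  39.5] y [-64.3  21.4] z [ 28.3 289.2]
top 0.67 [350, 186, 365, 202] local x [-10.9  41.8] y [-389.3 -333.3] z [-1.  42.9]
top 0.6 [373, 98, 424, 212] local x [  6.  309.1] y [-528.4 -358. ] z [ 4.2 64.6]
[521.6322062  242.60908056 187.77373234] [ 0.33708115 -0.44053481  0.02525552] 24.275
```

View pics/w6.png

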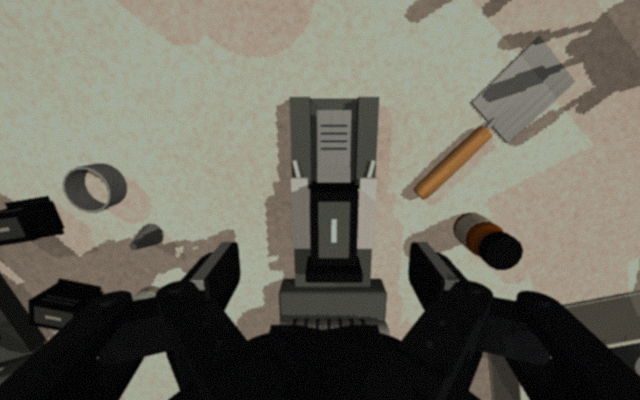

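The picture shows the pack at (333,232), seated between the lips with its tail at row 185. The catch pad at (333,145) is level and fully up, and nothing is touching. After release the pack stays at x≈0 (-38 to +37).

```bash
python3 -c "
from workcell import manip
print(manip.finish_job())"
```

```text
the job is handed in; nothing more can be done
None
```

The battery pack is off the charger and fully home on the compressor's rail: its catch reads fully up behind the tail, the gripper has let go, and I handed the job in at about 24 s.

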